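# Stop-button check on a painting turntable

## Robot

A 6-joint arm with a two-finger parallel gripper is mounted at the origin on the work surface. World frame = base frame: x ahead of the robot, y to its left, z up, the work surface at z = 0. Lengths are in m, angles in rad, forces in N, time in s.
With the tool pointing down it reaches from about 0.35 to 0.975 m from the base axis. Payload 4.9 kg.
Tool frame: the origin (TCP) lies midway between the tips of the shut fingers; the grasp point (between the pads) lies 19 mm behind it; z points along the fingers, y is the direction in which the jaws open and shut (so a half turn about z gives the same grasp; the last joint's range is limited). The gripper opens to 85 mm and grips with 20 to 120 N. Pads are 22 mm wide; open, the fingers measure 114 mm over their backs; the gripper's body (76 mm by 85 mm) begins 54 mm behind the grasp point. The pads swing forward as they close: fully open they stand 13 mm farther back than shut.
Start: joints at [-1.264, 0.053, 1.613, -0, 1.476, -0.119], TCP at [0.258, -0.569, 0.231] pointing down, gripper open.
Joint ranges: [-3.01, 3.01], [-1.01, 2.22], [0.06, 2.58], [-1.02, 4.17], [0.09, 2.62], [-3.14, 3.14]. Speed limits (rad/s): [2.57, 2.57, 3.14, 3.14, 3.14, 3.14].

## Interface

Orientations are given as a unit quaternion [w, x, y, z].
In Python, from plant import manip gives the robot as it stands. The module is installed in compiled form; this text tells all that it offers.
- The arm moves only by the tool move_arm, never from a script. Its argument "rows" is a list of rows, each an object of numbers: "tx", "ty", "tz": the shift along the tool's x, y, z in m; "ax", "ay", "az": the turn, a rotation vector about the tool's x, y, z in degrees; "jaw": the closure in counts, from 0 (fully open) to 255 (shut). In form: [{"tx": .., "ty": .., "tz": .., "ax": .., "ay": .., "az": .., "jaw": ..}, ...]. A call has 1 to 12 rows; each row shifts and turns the pose as measured when the row begins, along the tool's axes as they then stand; what a row does not reach is not made up. A row lasts 1/10 s, in which the tool goes at most 50 mm and 8.59 degrees, less where a joint would pass 70% of its speed; a pose out of reach is approached as far as the arm can. A call with a gripper value outside its range is refused whole. The fingers move at their own pace and stop on an object; the grip force is fixed at half the most. Time passes only in rows, so rows that do not move let the fingers close. It gives the time, the measured TCP pose, the force and the opening at its end, in the units of the state.
- manip.state(): the state, without advancing time (a new reading comes with each control period).
- manip.grab_frame(name): name is "scene" or "top"; returns a dict with "color" (480x640x3 uint8, red, green, blue), "intrinsics" (3x3 intrinsics, pixels), "R" (3x3) and "t" (3): a world point X has camera coordinates R X + t. Camera axes: x right, y down, z forward; pixel columns grow to the right and rows downward; lengths in m; the calibration is good to about 2 mm. A picture is of the moment at which its call begins. There is no depth.
- manip.job_done(): hands the job in, once; it reports no verdict.
The state is a dict: "time": time; "joint_pos": joint angles; "joint_vel": joint speeds; "joint_efforts": joint torques, N m; "tool_pos": TCP position; "tool_rot": TCP orientation; "contact_force": force on the tool from outside, world axes, zero at the start; "ft_torque": the same for the moment, N m; "gripper_width": opening from 0.0 (shut) to 1.0 (fully open).
Only numpy, scipy, OpenCV 4.12 (cv2) and the standard library are available. Lean on these libraries where they do the work, as an engineer would, in place of code of your own. Each camera call takes 0.05 s, during which the arm holds its last target.

## Task

Do the stop-button check on the painting turntable: press the red mushroom button in until it latches and let go so that it stays in, then twist it clockwise by its wing so that it springs back out, and only then press the green start button and let it come back up. Just push with the fingertips: do not pinch the red button, and leave the vase, paint pot, brush and cup where they are.

Things in the scene. Friction and masses are not known exactly. Their poses are not given: they have to be found in the camera images.
- stop_box: Yellow box fixed to the table, 90 x 90 mm, 50 mm high; the red mushroom stop button stands on the middle of its top: a round cap, 56 mm in diameter, flat on top, with a straight upright wing across its middle, 50 mm long, 12 mm thick and 20 mm high above the cap's flat top. Origin: centre of the box's underside, z up.
- stop_top (a point): Centre of the top of the red button's wing, on the button's vertical axis; moves and turns with the button. The wing's length lies along this point's y axis, its thickness along x; z is up. 98 mm above the table when the button is out, about 89 mm when latched in. The cap's flat top is 20 mm below this point.
- stop_press (a joint): How far the red button is pushed in (straight down), m: 0 out, 0.012 hard stop. A spring pushes it out (4 N at 0, 8 N at 0.012); with the latch, which resists between 0.002 and 0.006, pushing it in takes up to about 10 N. Pushed in to 0.0105 or more, untwisted, it stays in at about 0.009 when let go, until twisted.
- stop_twist (a joint): Twist of the red button, clockwise seen from above, rad: 0 at rest, 0.8 hard stop; it cannot turn the other way. A weak spring turns it back (0.05 N m at 0, 0.09 at 0.8). When latched, a twist of about 0.4 to 0.5 frees it: it springs up 9 mm by itself, and turns back to 0 when let go. 3 to 5 N sideways on one end of the wing is enough.
- start_box: Grey box fixed to the table, 75 x 75 mm, 40 mm high, that carries the green start button on its top, in the middle. Origin: centre of the underside, z up. It may stand to the left or to the right of the yellow box.
- start_top (a point): Centre of the top face of the green round start button, 30 mm in diameter, which stands in a black collar 46 mm in diameter. 62 mm above the table when out; its face is 10 mm above the collar.
- start (a joint): How far the green button is pressed (straight down), m: 0 out, 0.006 fully in (about 5 N). Spring return, no latch.
- vase_center (a point): Bystander: vase, lower half purple, upper half white, 108 mm in diameter, 160 mm high, standing on the grey painting turntable (240 mm disc, 65 mm high). The point is on its axis, half-way up.
- pot_center (a point): Bystander: closed purple paint pot with a white lid, 92 mm in diameter, 84 mm high. The point is its centre.
- brush_center (a point): Bystander: flat paint brush lying on the table, 200 mm long along its x axis, 42 mm wide, 20 mm thick. The point is its middle.
- cup_center (a point): Bystander: white cup, 72 mm in diameter at the rim, 80 mm high. The point is its centre.

How it is judged:
By the outcome, as a careful person would: the job done as asked, in the order asked, and still so for the second after the job is handed in, with the robot touching nothing.
It also fails if it takes over 45 s, if anything falls off the work surface, if the arm or the gripper's body presses on something with over 40 N, if the wrist force passes 120 N, or if a joint passes its speed limit or range.

## Working session

There is one attempt and no reset: what is moved stays moved. The work goes in short steps, Python scripts to look and compute and a tool call to move; the robot and the scene stay as the last step left them, time stands still between calls to the robot, and variables do not carry over. Pictures are saved under pics/ and viewed, and the job is handed in when it is done.

Besides the shell and the picture viewer there is one more tool, called after "Call:" in YAML: its name, and indented under it one key for each argument. move_arm: Moves the arm, as the interface text tells. Its arguments: {"type":"object","properties":{"rows":{"type":"array"}},"required":["rows"]}

```bash
mkdir -p pics; python3 - <<'E'
from plant import manip
import cv2,pickle
for n in("scene","top"):
    f=manip.grab_frame(n); cv2.imwrite(f"pics/{n}0.png",f["color"][:,:,::-1]); pickle.dump(f,open(n+"0.pkl","wb"))
    print(n,f["intrinsics"],f["R"],f["t"])
print(manip.state())
E
```

```text
scene [[577.53319961   0.         326.76226749]
 [  0.         577.53319961 241.89552446]
 [  0.           0.           1.        ]] [[-0.78898257  0.61415943 -0.01773984]
 [ 0.33855531  0.41046993 -0.84669637]
 [-0.51272489 -0.67403459 -0.53178056]] [ 0.50003869 -0.09177347  1.57328204]
top [[614.35416296   0.         323.49539493]
 [  0.         614.35416296 243.90757329]
 [  0.           0.           1.        ]] [[ 0.00736713 -0.99997221 -0.00114354]
 [-0.99901024 -0.00730987 -0.04387595]
 [ 0.04386637  0.00146564 -0.99903633]] [-0.05129251  0.58101587  1.60082239]
{'time': 0.1, 'joint_pos': array([-1.26397066e+00,  5.33009926e-02,  1.61418187e+00,  4.35442920e-05,
        1.47597427e+00, -1.18958880e-01]), 'joint_vel': array([ 0.0002741 , -0.00045301, -0.00227213,  0.00161203,  0.00188738,
       -0.00088642]), 'joint_efforts': array([ 9.73792908e-05, -3.94898951e+01, -3.71366358e+01, -1.11901190e-04,
        3.86871499e-03,  8.04359416e-06]), 'tool_pos': array([ 0.25800994, -0.56863786,  0.23016461]), 'tool_rot': array([-9.30162891e-04,  9.77423916e-01,  2.11285633e-01, -6.58628734e-05]), 'contact_force': array([0.19480395, 0.2174679 , 0.2255013 ]), 'ft_torque': array([ 0.02655394, -0.01845079,  0.03035163]), 'gripper_width': 0.9967064025491655}
```

View pics/scene0.png

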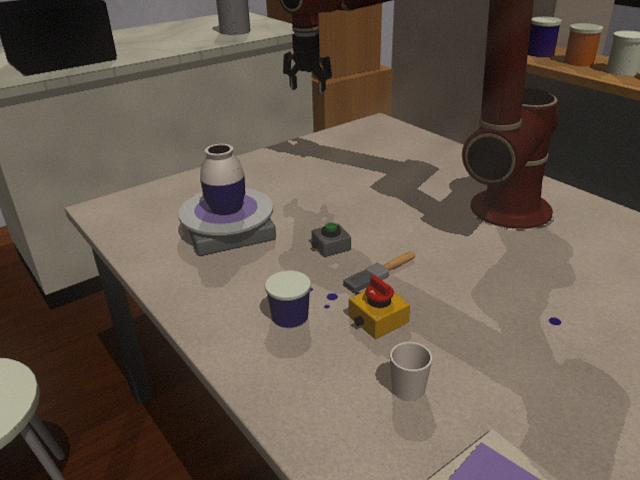

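View pics/top0.png

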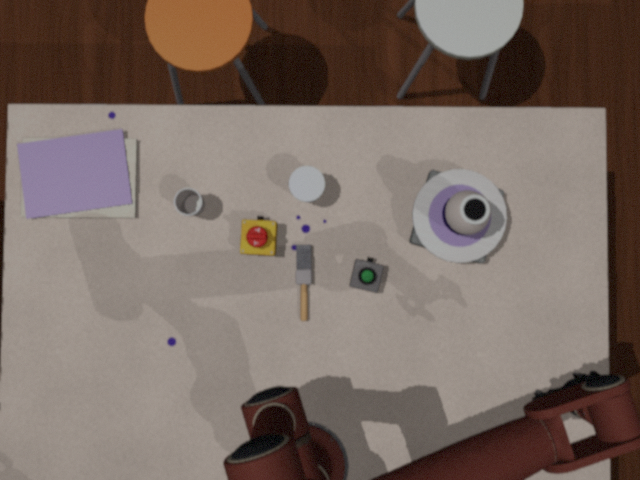

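```bash
python3 - <<'E'
import cv2,pickle,numpy as np
t=pickle.load(open("top0.pkl","rb"))["color"][:,:,::-1]; s=pickle.load(open("scene0.pkl","rb"))["color"][:,:,::-1]
def up(im,x,y,w,h,k): return cv2.resize(im[y:y+h,x:x+w],None,fx=k,fy=k,interpolation=cv2.INTER_CUBIC)
cv2.imwrite("pics/c1.png",np.hstack([up(t,232,212,50,50,8),up(t,343,250,50,50,8)]))
cv2.imwrite("pics/c2.png",np.hstack([up(s,340,268,80,70,5),up(s,300,212,70,70,5)]))
E
```

```text
(no output)
```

View pics/c1.png

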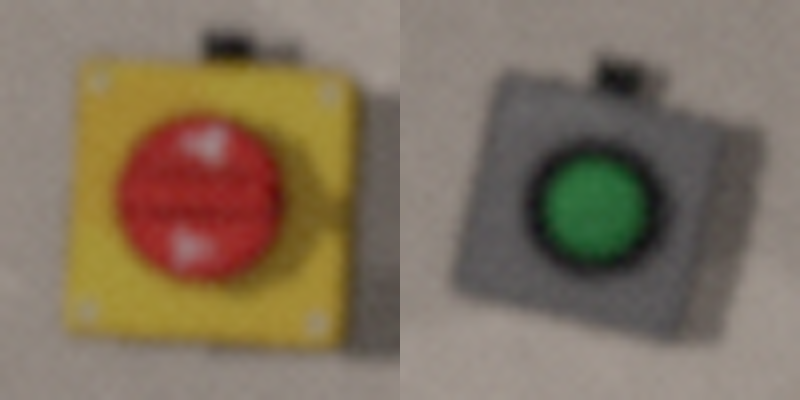

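View pics/c2.png

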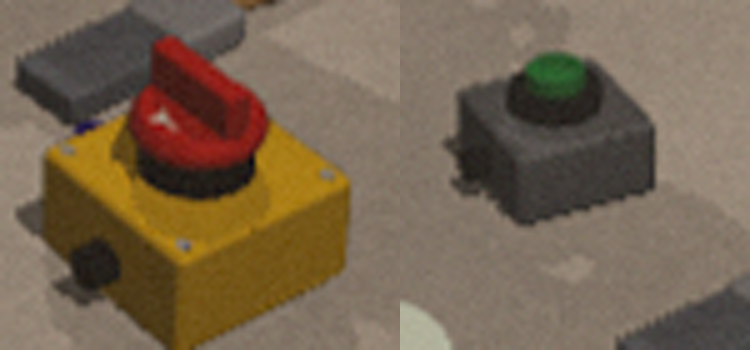

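```bash
cat > h.py <<'E'
import cv2,pickle,numpy as np
def proj(f,X):
    X=np.atleast_2d(X); return cv2.projectPoints(X.astype(float),cv2.Rodrigues(f["R"])[0],f["t"],f["intrinsics"],None)[0][:,0]
def back(f,u,v,z):
    d=f["R"].T@np.linalg.inv(f["intrinsics"])@[u,v,1]; c=-f["R"].T@f["t"]; return c+d*(z-c[2])/d[2]
E
python3 - <<'E'
from h import *
T=pickle.load(open("top0.pkl","rb"));S=pickle.load(open("scene0.pkl","rb"))
r=back(T,256.6,236.2,.08); g=back(T,367.0,275.6,.062)
print(r,g)
print("box edge", back(T,232+80/8,212+62/8,.05),back(T,232+355/8,212+75/8,.05),back(T,232+345/8,212+348/8,.05),back(T,232+67/8,212+330/8,.05))
print("scene green",back(S,300+157/5-.4,212+70/5-.4,.060), "scene pix wing ends",back(S,340+166/5-.4,268+44/5-.4,.098),back(S,340+240/5-.4,268+106/5-.4,.098))
def wing(c,a,z=.098,L=.025,w=.006):
    x=np.array([np.cos(a),np.sin(a)]);y=np.array([-x[1],x[0]])
    return np.array([np.r_[c[:2]+i*L*y+j*w*x,z] for i,j in((1,1),(1,-1),(-1,-1),(-1,1))])
th=np.linspace(0,6.28,60)
def circ(c,R,z): return np.c_[c[0]+R*np.cos(th),c[1]+R*np.sin(th),0*th+z]
out=[]
for f,x0,y0,w,h,k in((T,232,212,50,50,8),(S,340,268,70,70,6)):
    im=cv2.resize(f["color"][y0:y0+h,x0:x0+w,::-1],None,fx=k,fy=k,interpolation=cv2.INTER_CUBIC)
    for P,c in((wing(r,np.radians(-2.7)),(255,255,0)),(circ(r,.028,.078),(255,255,255))):
        p=(proj(f,P)-[x0,y0]+.5)*k; cv2.polylines(im,[p.round().astype(np.int32)],True,c,1)
    out.append(cv2.resize(im,(400,400)))
cv2.imwrite("pics/o1.png",np.hstack(out))
E
```

```text
[0.59661972 0.12149061 0.08      ] [ 0.49944239 -0.15819708  0.062     ]
box edge [0.64036254 0.16285669 0.05      ] [0.63681778 0.07444519 0.05      ] [0.54908436 0.07670871 0.05      ] [0.55420064 0.16588831 0.05      ]
scene green [ 0.49651628 -0.15795301  0.06      ] scene pix wing ends [0.5950182  0.10196067 0.098     ] [0.60033062 0.15057254 0.098     ]
```

View pics/o1.png

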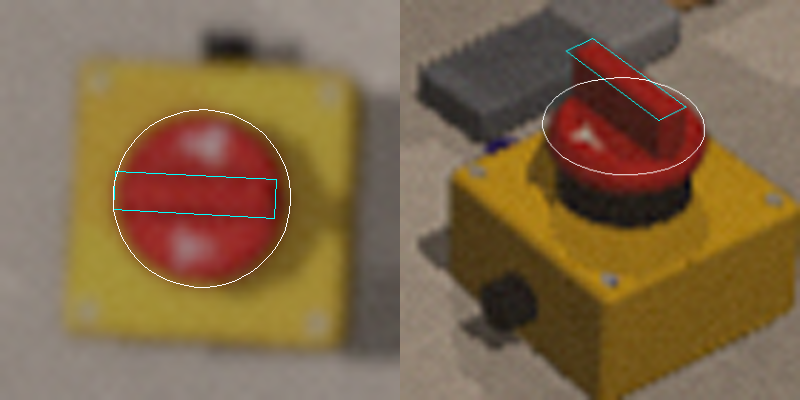

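```bash
cat >> h.py <<'E'
from scipy.spatial.transform import Rotation as Ro
def plan(s,target,yaw,n=12,step=.045):
    """rows from state s to world target / tool-x yaw deg, tool down"""
    q=s["tool_rot"];R=Ro.from_quat([q[1],q[2],q[3],q[0]]);p=np.array(s["tool_pos"])
    Rt=Ro.from_euler('z',yaw,degrees=True)*Ro.from_euler('x',180,degrees=True)
    for i in range(n):
        d=np.array(target)-p;L=np.linalg.norm(d)
        if L>step:d*=step/L
        w=(R.inv()*Rt).as_rotvec(degrees=True);W=np.linalg.norm(w)
        if W>7.5:w*=7.5/W
        print((R.inv().apply(d)*1000).round(1),w.round(2)); p=p+d;R=R*Ro.from_rotvec(w,degrees=True)
        if L<=step and W<=7.5:break
    print("end",p)
E
python3 - <<'E'
from h import *
from plant import manip
plan(manip.state(),[.596,.121,.20],86,20)
E
```

```text
[ 34.7 -28.6   1.8] [-0.01 -0.01 -7.5 ]
[ 38.1 -23.8   1.8] [-0.01 -0.01 -7.5 ]
[ 40.9 -18.6   1.8] [-0.01 -0.01 -7.5 ]
[ 43.  -13.1   1.8] [-0.01 -0.01 -7.5 ]
[44.3 -7.4  1.8] [-0.01 -0.01 -7.5 ]
[44.9 -1.6  1.8] [-0.01 -0.01 -7.5 ]
[44.8  4.3  1.8] [-0.01 -0.01 -7.5 ]
[43.8 10.1  1.8] [-0.01 -0.01 -7.5 ]
[42.1 15.8  1.8] [-0.  -0.  -1.6]
[41.7 16.9  1.8] [ 0. -0.  0.]
[41.7 16.9  1.8] [-0.  0. -0.]
[41.7 16.9  1.8] [0. 0. 0.]
[41.7 16.9  1.8] [-0.  0. -0.]
[41.7 16.9  1.8] [0. 0. 0.]
[41.7 16.9  1.8] [-0.  0. -0.]
[41.7 16.9  1.8] [0. 0. 0.]
[41.7 16.9  1.8] [-0.  0. -0.]
[3.3 1.4 0.1] [0. 0. 0.]
end [0.596 0.121 0.2  ]
```

Call:
move_arm:
  rows:
    - {"tx": 0.035,"ty": -0.028,"tz": 0,"ax": 0,"ay": 0,"az": -7.5,"jaw": 255}
    - {"tx": 0.038,"ty": -0.024,"tz": 0,"ax": 0,"ay": 0,"az": -7.5,"jaw": 255}
    - {"tx": 0.041,"ty": -0.018,"tz": 0,"ax": 0,"ay": 0,"az": -7.5,"jaw": 255}
    - {"tx": 0.043,"ty": -0.013,"tz": 0,"ax": 0,"ay": 0,"az": -7.5,"jaw": 255}
    - {"tx": 0.044,"ty": -0.007,"tz": 0,"ax": 0,"ay": 0,"az": -7.5,"jaw": 255}
    - {"tx": 0.045,"ty": -0.002,"tz": 0,"ax": 0,"ay": 0,"az": -7.5,"jaw": 255}
    - {"tx": 0.045,"ty": 0.004,"tz": 0,"ax": 0,"ay": 0,"az": -7.5,"jaw": 255}
    - {"tx": 0.044,"ty": 0.01,"tz": 0,"ax": 0,"ay": 0,"az": -7.5,"jaw": 255}
    - {"tx": 0.042,"ty": 0.016,"tz": 0,"ax": 0,"ay": 0,"az": -1.5,"jaw": 255}
    - {"tx": 0.042,"ty": 0.017,"tz": 0,"ax": 0,"ay": 0,"az": 0,"jaw": 255}
    - {"tx": 0.042,"ty": 0.017,"tz": 0,"ax": 0,"ay": 0,"az": 0,"jaw": 255}
    - {"tx": 0.0,"ty": 0.0,"tz": 0,"ax": 0,"ay": 0,"az": 0,"jaw": 255}

```text
time: 1.3
tool_pos: [0.4699, -0.1014, 0.2248]
tool_rot: [-0.005, 0.718, 0.696, 0.002]
contact_force: [-0.6, 0.1, -0.8]
gripper_width: 0.001
```

```bash
python3 - <<'E'
from h import *
from plant import manip
s=manip.state();print(s["tool_pos"],s["gripper_width"]);plan(s,[.596,.121,.14],86,20)
E
```

```text
[ 0.46992213 -0.10135423  0.22484051] 0.000659781161126822
[37.6 20.  14.4] [-0.28 -0.54  2.25]
[38.5 18.4 14.2] [0. 0. 0.]
[38.5 18.4 14.2] [0. 0. 0.]
[38.5 18.4 14.2] [0. 0. 0.]
[38.5 18.4 14.2] [0. 0. 0.]
[38.  18.1 14. ] [0. 0. 0.]
end [0.596 0.121 0.14 ]
```

Call:
move_arm:
  rows:
    - {"tx": 0.038,"ty": 0.02,"tz": 0.005,"ax": -0.3,"ay": -0.5,"az": 2.2,"jaw": 255}
    - {"tx": 0.0385,"ty": 0.0184,"tz": 0.01,"ax": 0,"ay": 0,"az": 0,"jaw": 255}
    - {"tx": 0.0385,"ty": 0.0184,"tz": 0.01,"ax": 0,"ay": 0,"az": 0,"jaw": 255}
    - {"tx": 0.0385,"ty": 0.0184,"tz": 0.01,"ax": 0,"ay": 0,"az": 0,"jaw": 255}
    - {"tx": 0.0385,"ty": 0.0184,"tz": 0.01,"ax": 0,"ay": 0,"az": 0,"jaw": 255}
    - {"tx": 0.038,"ty": 0.018,"tz": 0.01,"ax": 0,"ay": 0,"az": 0,"jaw": 255}
    - {"tx": 0,"ty": 0,"tz": 0,"ax": 0,"ay": 0,"az": 0,"jaw": 255}

```text
time: 2.0
tool_pos: [0.5998, 0.1236, 0.1651]
tool_rot: [0.001, 0.733, 0.68, -0.002]
contact_force: [-1.3, -1.0, -0.9]
gripper_width: 0.002
```

```bash
python3 - <<'E'
from h import *
from plant import manip
s=manip.state();print(s["tool_pos"],s["contact_force"]);plan(s,[.596,.121,.11],86,20)
f=manip.grab_frame("scene");cv2.imwrite("pics/s1.png",cv2.resize(f["color"][190:350,280:480,::-1],None,fx=3.5,fy=3.5,interpolation=2))
E
```

```text
[0.59983033 0.12357961 0.16508167] [-1.30184617 -0.98785413 -0.85346543]
[-2.1 -2.9 44.9] [-0.06  0.3  -0.34]
[-0.5 -0.7 10.2] [0. 0. 0.]
end [0.596 0.121 0.11 ]
```

View pics/s1.png

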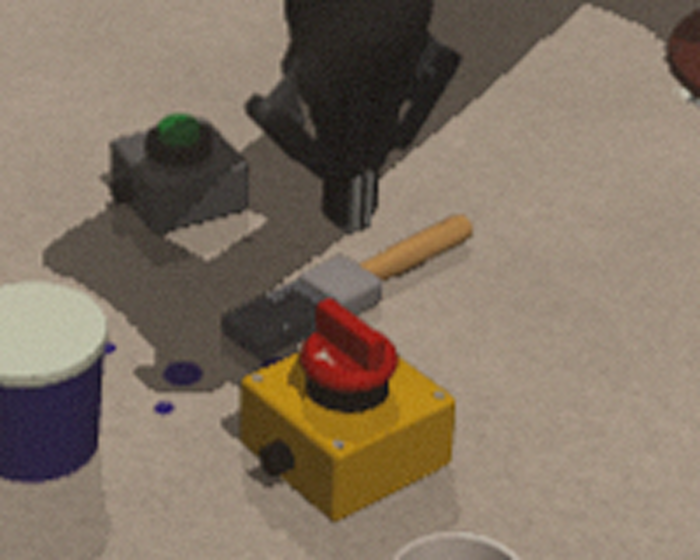

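Call:
move_arm:
  rows:
    - {"tx": -0.002,"ty": -0.003,"tz": 0.03,"ax": 0,"ay": 0,"az": 0,"jaw": 255}
    - {"tx": 0,"ty": 0,"tz": 0.02,"ax": 0,"ay": 0,"az": 0,"jaw": 255}
    - {"tx": 0,"ty": 0,"tz": 0.0,"ax": 0,"ay": 0,"az": 0,"jaw": 255}

```text
time: 2.35
tool_pos: [0.5966, 0.1158, 0.1158]
tool_rot: [0.003, 0.735, 0.679, -0.003]
contact_force: [0.6, 0.4, 0.3]
gripper_width: 0.005
```

```bash
python3 - <<'E'
from h import *
from plant import manip
s=manip.state();print(s["tool_pos"],s["contact_force"]);plan(s,[.596,.121,.101],86,20)
f=manip.grab_frame("scene");p=proj(f,s["tool_pos"]);print(p)
c=f["color"][240:340,320:440,::-1];cv2.imwrite("pics/s2.png",cv2.resize(c,None,fx=6,fy=6,interpolation=2))
E
```

```text
[0.59662256 0.1157636  0.1158206 ] [0.55062601 0.36250554 0.3476289 ]
[ 5.3 -1.1 14.8] [ 0.06  0.48 -0.54]
end [0.596 0.121 0.101]
[[377.13134593 272.45236151]]
```

View pics/s2.png

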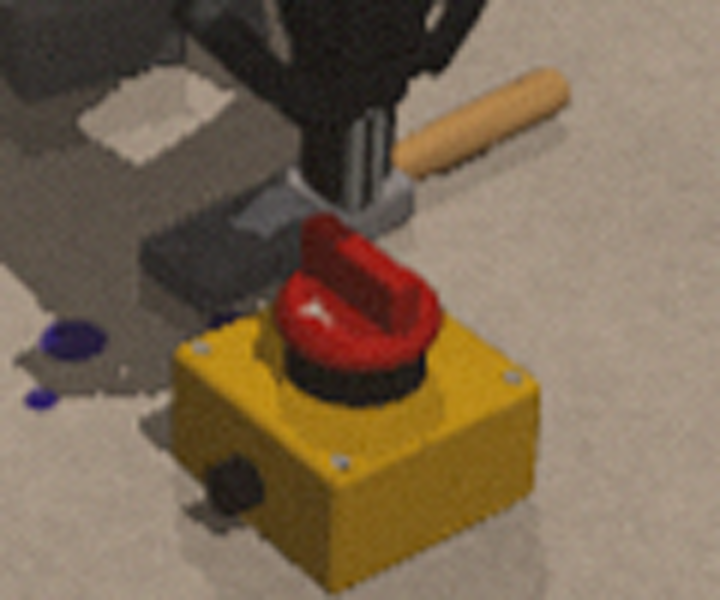

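Call:
move_arm:
  rows:
    - {"tx": 0.005,"ty": -0.001,"tz": 0.005,"ax": 0,"ay": 0.5,"az": -0.5,"jaw": 255}
    - {"tx": 0,"ty": 0,"tz": 0.007,"ax": 0,"ay": 0,"az": 0,"jaw": 255}
    - {"tx": 0,"ty": 0,"tz": 0.0,"ax": 0,"ay": 0,"az": 0,"jaw": 255}

```text
time: 2.7
tool_pos: [0.5984, 0.1191, 0.1083]
tool_rot: [0.002, 0.732, 0.681, 0.003]
contact_force: [-0.7, -0.4, -0.1]
gripper_width: 0.003
```

Call:
move_arm:
  rows:
    - {"tx": 0.001,"ty": -0.002,"tz": 0.005,"ax": 0,"ay": 0,"az": 0,"jaw": 255}
    - {"tx": 0,"ty": 0,"tz": 0.005,"ax": 0,"ay": 0,"az": 0,"jaw": 255}
    - {"tx": 0,"ty": 0,"tz": 0.0,"ax": 0,"ay": 0,"az": 0,"jaw": 255}

```text
time: 3.0
tool_pos: [0.5973, 0.1203, 0.0991]
tool_rot: [0.003, 0.732, 0.681, 0.004]
contact_force: [0.2, 0.1, 0.9]
gripper_width: -0.002
```

Call:
move_arm:
  rows:
    - {"tx": 0,"ty": 0,"tz": 0.004,"ax": 0,"ay": 0,"az": 0,"jaw": 255}
    - {"tx": 0,"ty": 0,"tz": 0.004,"ax": 0,"ay": 0,"az": 0,"jaw": 255}
    - {"tx": 0,"ty": 0,"tz": 0.002,"ax": 0,"ay": 0,"az": 0,"jaw": 255}

```text
time: 3.3
tool_pos: [0.5983, 0.1205, 0.0918]
tool_rot: [0.004, 0.732, 0.681, 0.005]
contact_force: [-4.0, -1.0, 5.7]
gripper_width: 0.001
```

Call:
move_arm:
  rows:
    - {"tx": 0,"ty": 0,"tz": 0.004,"ax": 0,"ay": 0,"az": 0,"jaw": 255}
    - {"tx": 0,"ty": 0,"tz": 0.004,"ax": 0,"ay": 0,"az": 0,"jaw": 255}
    - {"tx": 0,"ty": 0,"tz": 0.002,"ax": 0,"ay": 0,"az": 0,"jaw": 255}
    - {"tx": 0,"ty": 0,"tz": 0.001,"ax": 0,"ay": 0,"az": 0,"jaw": 255}

```text
time: 3.7
tool_pos: [0.5986, 0.1206, 0.0864]
tool_rot: [0.003, 0.732, 0.682, 0.003]
contact_force: [-5.4, -0.9, 6.7]
gripper_width: -0.003
```

Call:
move_arm:
  rows:
    - {"tx": 0,"ty": 0,"tz": 0.002,"ax": 0,"ay": 0,"az": 0,"jaw": 255}
    - {"tx": 0,"ty": 0,"tz": 0.002,"ax": 0,"ay": 0,"az": 0,"jaw": 255}

```text
time: 3.9
tool_pos: [0.5987, 0.1206, 0.0859]
tool_rot: [0.003, 0.731, 0.682, 0.002]
contact_force: [-6.6, -1.4, 11.9]
gripper_width: 0.0
```

Hard stop reached (force rising). Lift off and check the latch.

Call:
move_arm:
  rows:
    - {"tx": 0,"ty": 0,"tz": -0.01,"ax": 0,"ay": 0,"az": 0,"jaw": 255}
    - {"tx": 0,"ty": 0,"tz": -0.02,"ax": 0,"ay": 0,"az": 0,"jaw": 255}
    - {"tx": 0,"ty": -0.015,"tz": -0.01,"ax": 0,"ay": 0,"az": 0,"jaw": 255}
    - {"tx": 0,"ty": -0.015,"tz": 0,"ax": 0,"ay": 0,"az": 0,"jaw": 255}
    - {"tx": 0,"ty": 0,"tz": 0,"ax": 0,"ay": 0,"az": 0,"jaw": 255}

```text
time: 4.4
tool_pos: [0.569, 0.123, 0.1286]
tool_rot: [0.004, 0.731, 0.682, 0.003]
contact_force: [-0.6, -0.1, -0.1]
gripper_width: 0.003
```

```bash
python3 - <<'E'
from h import *
from plant import manip
s=manip.state();print(s["tool_pos"],s["contact_force"])
f=manip.grab_frame("scene");g=manip.grab_frame("top")
a=cv2.resize(f["color"][260:340,340:420,::-1],(400,400),interpolation=2)
b=cv2.resize(g["color"][212:262,232:282,::-1],(400,400),interpolation=2)
a0=cv2.resize(pickle.load(open("scene0.pkl","rb"))["color"][260:340,340:420,::-1],(400,400),interpolation=2)
cv2.imwrite("pics/s3.png",np.hstack([a,a0]));cv2.imwrite("pics/t3.png",b)
for zz in (.098,.089): print(zz,(proj(f,[[.596,.121,zz]])-[340,260]+.5)*5)
E
```

```text
[0.56900712 0.12304548 0.12855298] [-0.60282414 -0.14674147 -0.08679563]
0.098 [[197.00998423 107.27551716]]
0.089 [[196.31920278 125.77734022]]
```

View pics/s3.png

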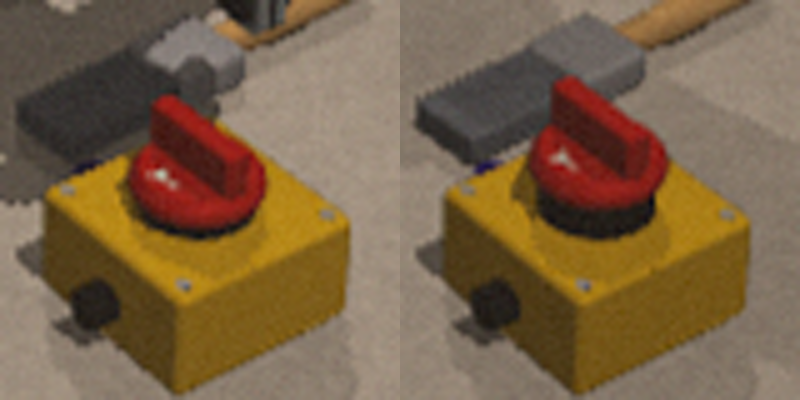

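View pics/t3.png

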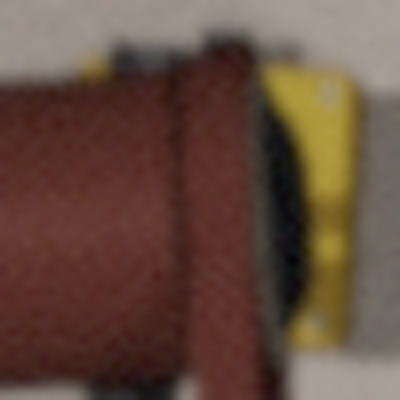

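The pair shows the wing top at about row 95 now against 78 before (crop px): latched about 9 mm down. Next I go beside the wing's left end.

```bash
python3 - <<'E'
from h import *
from plant import manip
s=manip.state();plan(s,[.565,.146,.081],86,step=.015)
E
```

```text
[ 6.4 -2.1 13.4] [ 0.66  0.02 -0.03]
[ 6.4 -1.9 13.4] [-0. -0. -0.]
[ 6.4 -1.9 13.4] [0. 0. 0.]
[ 3.5 -1.1  7.4] [-0.  0. -0.]
end [0.565 0.146 0.081]
```

Call:
move_arm:
  rows:
    - {"tx": 0.012,"ty": -0.002,"tz": 0.01,"ax": 0.6,"ay": 0,"az": 0,"jaw": 255}
    - {"tx": 0.012,"ty": -0.003,"tz": 0.012,"ax": 0,"ay": 0,"az": 0,"jaw": 255}
    - {"tx": 0,"ty": -0.002,"tz": 0.012,"ax": 0,"ay": 0,"az": 0,"jaw": 255}
    - {"tx": 0,"ty": 0,"tz": 0.008,"ax": 0,"ay": 0,"az": 0,"jaw": 255}
    - {"tx": 0,"ty": 0,"tz": 0,"ax": 0,"ay": 0,"az": 0,"jaw": 255}

```text
time: 5.0
tool_pos: [0.5645, 0.1498, 0.0801]
tool_rot: [-0.001, 0.731, 0.682, -0.002]
contact_force: [-0.5, -0.5, -0.3]
gripper_width: -0.002
```

```bash
python3 - <<'E'
from h import *
from plant import manip
s=manip.state();print(s["contact_force"]);plan(s,[.565,.146,.081],86,step=.015)
f=manip.grab_frame("scene")
cv2.imwrite("pics/s4.png",cv2.resize(f["color"][240:340,340:440,::-1],(600,600),interpolation=2))
E
```

```text
[-0.53652634 -0.45526106 -0.27884275]
[-3.7  0.7 -0.9] [-0.21  0.06  0.  ]
end [0.565 0.146 0.081]
```

View pics/s4.png

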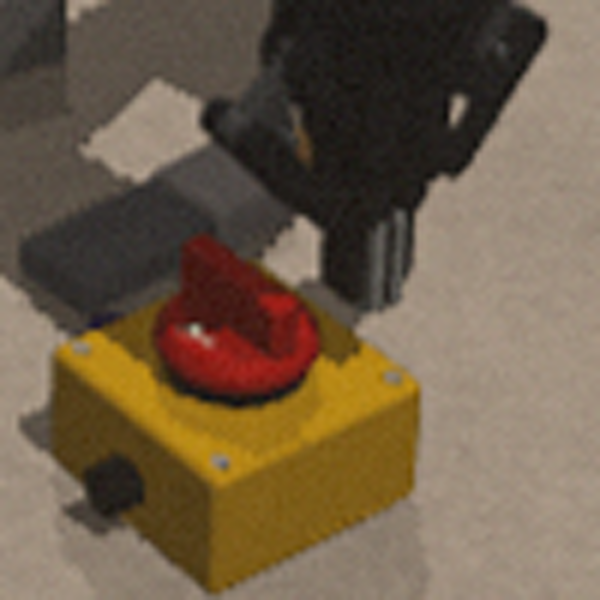

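Call:
move_arm:
  rows:
    - {"tx": -0.004,"ty": 0.004,"tz": -0.001,"ax": 0,"ay": 0,"az": 0,"jaw": 255}
    - {"tx": 0,"ty": 0.004,"tz": 0,"ax": 0,"ay": 0,"az": 0,"jaw": 255}
    - {"tx": 0,"ty": 0.003,"tz": 0,"ax": 0,"ay": 0,"az": 0,"jaw": 255}
    - {"tx": 0,"ty": 0,"tz": 0,"ax": 0,"ay": 0,"az": 0,"jaw": 255}

```text
time: 5.45
tool_pos: [0.5778, 0.1438, 0.0831]
tool_rot: [0.0, 0.732, 0.682, -0.0]
contact_force: [-0.3, 0.3, 0.4]
gripper_width: -0.001
```

Call:
move_arm:
  rows:
    - {"tx": 0.002,"ty": 0.003,"tz": 0.001,"ax": 0,"ay": 0,"az": 0,"jaw": 255}
    - {"tx": 0,"ty": 0.003,"tz": 0.001,"ax": 0,"ay": 0,"az": 0,"jaw": 255}
    - {"tx": 0,"ty": 0.002,"tz": 0,"ax": 0,"ay": 0,"az": 0,"jaw": 255}

```text
time: 5.75
tool_pos: [0.5856, 0.1461, 0.0823]
tool_rot: [-0.002, 0.732, 0.681, -0.001]
contact_force: [-6.3, 2.1, 4.6]
gripper_width: 0.003
```

Call:
move_arm:
  rows:
    - {"tx": 0,"ty": 0.003,"tz": 0,"ax": 0,"ay": 0,"az": 0,"jaw": 255}
    - {"tx": 0,"ty": 0.003,"tz": 0,"ax": 0,"ay": 0,"az": 0,"jaw": 255}

```text
time: 5.95
tool_pos: [0.5891, 0.1466, 0.0821]
tool_rot: [-0.005, 0.732, 0.681, -0.003]
contact_force: [-6.1, 0.6, 5.1]
gripper_width: 0.003
```

```bash
python3 - <<'E'
from h import *
from plant import manip
f=manip.grab_frame("scene")
cv2.imwrite("pics/s5.png",cv2.resize(f["color"][240:340,340:440,::-1],(600,600),interpolation=2))
E
```

```text
(no output)
```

View pics/s5.png

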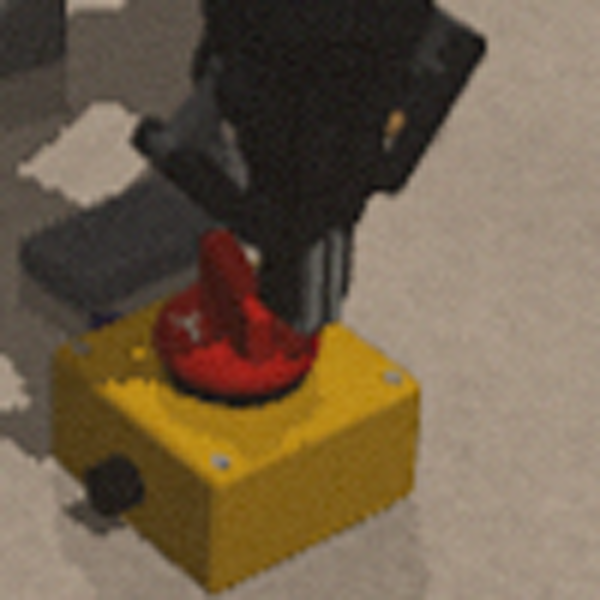

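The wing has turned partly and the cap is still low; I keep pushing.

Call:
move_arm:
  rows:
    - {"tx": 0,"ty": 0.003,"tz": 0,"ax": 0,"ay": 0,"az": 0,"jaw": 255}
    - {"tx": 0,"ty": 0.003,"tz": 0,"ax": 0,"ay": 0,"az": 0,"jaw": 255}

```text
time: 6.2
tool_pos: [0.593, 0.1465, 0.0826]
tool_rot: [-0.007, 0.732, 0.681, -0.006]
contact_force: [-7.6, -0.6, 6.2]
gripper_width: -0.002
```

```bash
python3 - <<'E'
from h import *
from plant import manip
f=manip.grab_frame("scene")
cv2.imwrite("pics/s6.png",cv2.resize(f["color"][240:340,340:440,::-1],(600,600),interpolation=2))
E
```

```text
(no output)
```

View pics/s6.png

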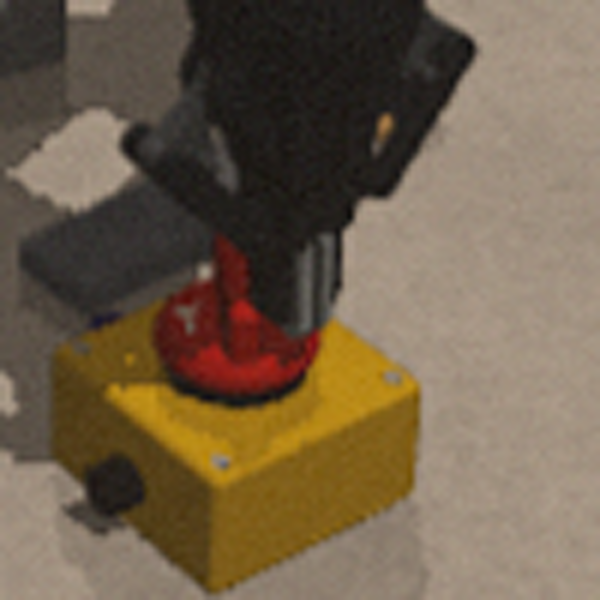

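Call:
move_arm:
  rows:
    - {"tx": 0,"ty": 0.003,"tz": -0.002,"ax": 0,"ay": 0,"az": 0,"jaw": 255}
    - {"tx": 0,"ty": 0.002,"tz": -0.001,"ax": 0,"ay": 0,"az": 0,"jaw": 255}

```text
time: 6.45
tool_pos: [0.5952, 0.1461, 0.0856]
tool_rot: [-0.01, 0.732, 0.682, -0.01]
contact_force: [-6.6, 0.6, 6.1]
gripper_width: -0.002
```

```bash
python3 - <<'E'
from h import *
from plant import manip
f=manip.grab_frame("scene")
cv2.imwrite("pics/s7.png",cv2.resize(f["color"][240:340,340:440,::-1],(600,600),interpolation=2))
E
```

```text
(no output)
```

View pics/s7.png

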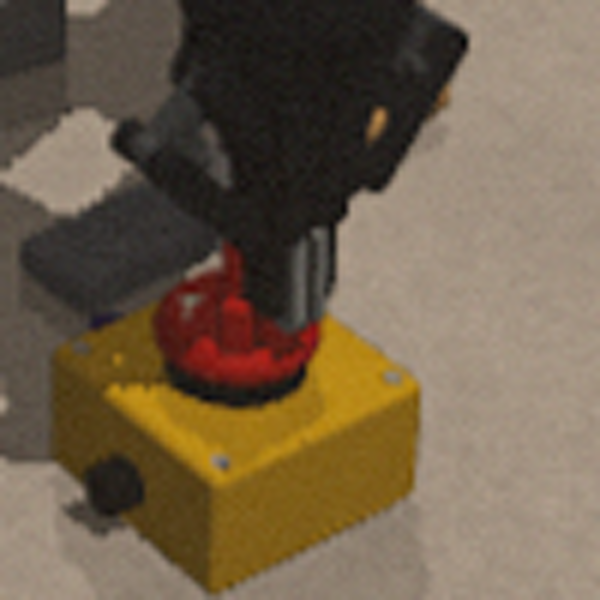

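The cap has begun to rise but finger friction holds it; I lift while keeping the twist.

Call:
move_arm:
  rows:
    - {"tx": 0,"ty": 0.001,"tz": -0.004,"ax": 0,"ay": 0,"az": 0,"jaw": 255}
    - {"tx": 0,"ty": 0.001,"tz": -0.004,"ax": 0,"ay": 0,"az": 0,"jaw": 255}

```text
time: 6.7
tool_pos: [0.594, 0.1463, 0.0924]
tool_rot: [-0.013, 0.732, 0.682, -0.014]
contact_force: [-5.2, 2.7, -3.0]
gripper_width: -0.002
```

```bash
python3 - <<'E'
from h import *
from plant import manip
f=manip.grab_frame("scene")
cv2.imwrite("pics/s8.png",cv2.resize(f["color"][240:340,340:440,::-1],(600,600),interpolation=2))
E
```

```text
(no output)
```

View pics/s8.png

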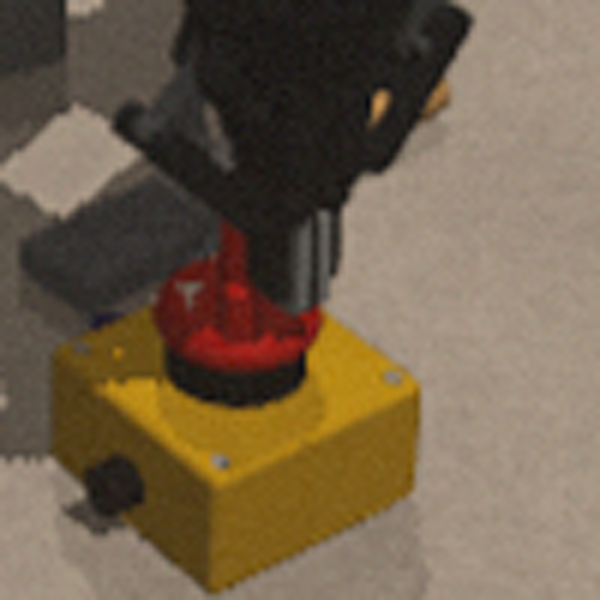

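Fully out (black skirt fully visible). I back off sideways, then lift.

Call:
move_arm:
  rows:
    - {"tx": 0,"ty": -0.008,"tz": 0,"ax": 0,"ay": 0,"az": 0,"jaw": 255}
    - {"tx": 0,"ty": -0.012,"tz": 0,"ax": 0,"ay": 0,"az": 0,"jaw": 255}
    - {"tx": 0,"ty": -0.012,"tz": 0,"ax": 0,"ay": 0,"az": 0,"jaw": 255}
    - {"tx": 0,"ty": -0.01,"tz": -0.02,"ax": 0,"ay": 0,"az": 0,"jaw": 255}
    - {"tx": 0,"ty": 0,"tz": -0.03,"ax": 0,"ay": 0,"az": 0,"jaw": 255}
    - {"tx": 0,"ty": 0,"tz": 0,"ax": 0,"ay": 0,"az": 0,"jaw": 255}

```text
time: 7.35
tool_pos: [0.5487, 0.1494, 0.1436]
tool_rot: [-0.013, 0.731, 0.682, -0.015]
contact_force: [0.3, 0.1, 1.5]
gripper_width: -0.001
```

```bash
python3 - <<'E'
from h import *
from plant import manip
s=manip.state();print(s["tool_pos"],s["contact_force"])
f=manip.grab_frame("scene")
a=cv2.resize(f["color"][260:340,340:420,::-1],(400,400),interpolation=2)
a0=cv2.resize(pickle.load(open("scene0.pkl","rb"))["color"][260:340,340:420,::-1],(400,400),interpolation=2)
cv2.imwrite("pics/s9.png",np.hstack([a,a0]))
plan(s,[.4985,-.158,.11],86,step=.042)
E
```

```text
[0.54869493 0.14942764 0.14360205] [0.34437526 0.1304716  1.5484588 ]
[-41.6  -3.7   4.8] [-2.21  0.22  0.01]
[-41.6  -3.8   4.5] [-0. -0. -0.]
[-41.6  -3.8   4.5] [0. 0. 0.]
[-41.6  -3.8   4.5] [0. 0. 0.]
[-41.6  -3.8   4.5] [0. 0. 0.]
[-41.6  -3.8   4.5] [0. 0. 0.]
[-41.6  -3.8   4.5] [0. 0. 0.]
[-19.1  -1.8   2.1] [0. 0. 0.]
end [ 0.4985 -0.158   0.11  ]
```

View pics/s9.png

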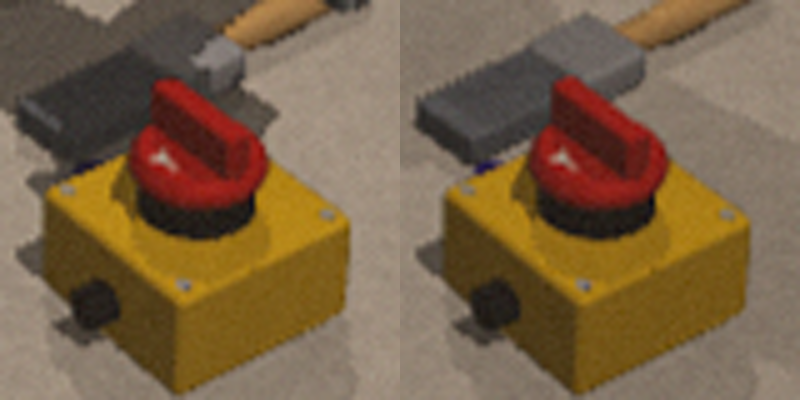

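The button matches the original picture: out and turned back. On to the green button.

Call:
move_arm:
  rows:
    - {"tx": -0.042,"ty": -0.004,"tz": 0,"ax": -2.2,"ay": 0.2,"az": 0,"jaw": 255}
    - {"tx": -0.042,"ty": -0.004,"tz": 0,"ax": 0,"ay": 0,"az": 0,"jaw": 255}
    - {"tx": -0.042,"ty": -0.004,"tz": 0,"ax": 0,"ay": 0,"az": 0,"jaw": 255}
    - {"tx": -0.042,"ty": -0.004,"tz": 0,"ax": 0,"ay": 0,"az": 0,"jaw": 255}
    - {"tx": -0.042,"ty": -0.004,"tz": 0,"ax": 0,"ay": 0,"az": 0,"jaw": 255}
    - {"tx": -0.042,"ty": -0.004,"tz": 0,"ax": 0,"ay": 0,"az": 0,"jaw": 255}
    - {"tx": -0.03,"ty": -0.004,"tz": 0,"ax": 0,"ay": 0,"az": 0,"jaw": 255}
    - {"tx": 0,"ty": 0,"tz": 0,"ax": 0,"ay": 0,"az": 0,"jaw": 255}
    - {"tx": 0,"ty": 0,"tz": 0,"ax": 0,"ay": 0,"az": 0,"jaw": 255}

```text
time: 8.3
tool_pos: [0.4913, -0.1382, 0.1324]
tool_rot: [-0.003, 0.73, 0.683, -0.004]
contact_force: [-0.0, 0.3, -0.8]
gripper_width: 0.0
```

```bash
python3 - <<'E'
from h import *
from plant import manip
s=manip.state();plan(s,[.4985,-.158,.085],86,step=.03)
E
```

```text
[-11.1   5.1  27.4] [-0.53  0.1   0.2 ]
[-8.1  3.6 20. ] [-0.  0.  0.]
end [ 0.4985 -0.158   0.085 ]
```

Call:
move_arm:
  rows:
    - {"tx": -0.011,"ty": 0.005,"tz": 0.015,"ax": -0.5,"ay": 0,"az": 0,"jaw": 255}
    - {"tx": -0.008,"ty": 0.003,"tz": 0.018,"ax": 0,"ay": 0,"az": 0,"jaw": 255}
    - {"tx": 0,"ty": 0,"tz": 0.01,"ax": 0,"ay": 0,"az": 0,"jaw": 255}
    - {"tx": 0,"ty": 0,"tz": 0,"ax": 0,"ay": 0,"az": 0,"jaw": 255}

```text
time: 8.7
tool_pos: [0.4978, -0.154, 0.0864]
tool_rot: [-0.0, 0.729, 0.685, -0.0]
contact_force: [0.0, -0.1, -1.2]
gripper_width: 0.002
```

```bash
python3 - <<'E'
from h import *
from plant import manip
s=manip.state();plan(s,[.4985,-.158,.066],86,step=.03)
f=manip.grab_frame("scene")
cv2.imwrite("pics/s10.png",cv2.resize(f["color"][190:270,290:370,::-1],(480,480),interpolation=2))
E
```

```text
[-4.   1.  20.4] [-0.07  0.02  0.45]
end [ 0.4985 -0.158   0.066 ]
```

View pics/s10.png

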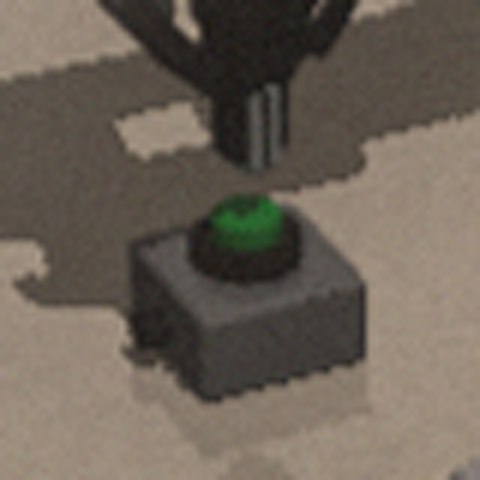

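The tip (about (250,165)) stands right above the green face (about (247,208)).

Call:
move_arm:
  rows:
    - {"tx": -0.004,"ty": 0.001,"tz": 0.01,"ax": 0,"ay": 0,"az": 0,"jaw": 255}
    - {"tx": 0,"ty": 0,"tz": 0.01,"ax": 0,"ay": 0,"az": 0,"jaw": 255}
    - {"tx": 0,"ty": 0,"tz": 0.004,"ax": 0,"ay": 0,"az": 0,"jaw": 255}
    - {"tx": 0,"ty": 0,"tz": 0.003,"ax": 0,"ay": 0,"az": 0,"jaw": 255}

```text
time: 9.15
tool_pos: [0.5006, -0.1575, 0.0604]
tool_rot: [0.002, 0.728, 0.686, 0.0]
contact_force: [0.9, -0.5, 2.3]
gripper_width: -0.0
```

Call:
move_arm:
  rows:
    - {"tx": 0,"ty": 0,"tz": 0.003,"ax": 0,"ay": 0,"az": 0,"jaw": 255}
    - {"tx": 0,"ty": 0,"tz": 0.003,"ax": 0,"ay": 0,"az": 0,"jaw": 255}
    - {"tx": 0,"ty": 0,"tz": 0.002,"ax": 0,"ay": 0,"az": 0,"jaw": 255}

```text
time: 9.45
tool_pos: [0.5009, -0.1576, 0.0558]
tool_rot: [0.001, 0.728, 0.686, -0.0]
contact_force: [-8.7, 4.8, 19.3]
gripper_width: -0.003
```

Call:
move_arm:
  rows:
    - {"tx": 0,"ty": 0,"tz": -0.005,"ax": 0,"ay": 0,"az": 0,"jaw": 255}
    - {"tx": 0,"ty": 0,"tz": -0.015,"ax": 0,"ay": 0,"az": 0,"jaw": 255}
    - {"tx": 0,"ty": 0,"tz": -0.04,"ax": 0,"ay": 0,"az": 0,"jaw": 255}
    - {"tx": 0,"ty": 0,"tz": -0.04,"ax": 0,"ay": 0,"az": 0,"jaw": 255}
    - {"tx": 0,"ty": 0,"tz": 0,"ax": 0,"ay": 0,"az": 0,"jaw": 255}
    - {"tx": 0,"ty": 0,"tz": 0,"ax": 0,"ay": 0,"az": 0,"jaw": 255}

```text
time: 10.05
tool_pos: [0.5009, -0.1575, 0.1592]
tool_rot: [0.001, 0.728, 0.686, 0.0]
contact_force: [-0.9, -0.2, -1.6]
gripper_width: -0.002
```

```bash
python3 - <<'E'
from h import *
from plant import manip
s=manip.state();print(s["tool_pos"],s["contact_force"],s["joint_vel"].round(3))
f=manip.grab_frame("scene");c=f["color"][:,:,::-1];c0=pickle.load(open("scene0.pkl","rb"))["color"][:,:,::-1]
cv2.imwrite("pics/s11.png",np.vstack([np.hstack([cv2.resize(i[190:340,260:420],(400,375),interpolation=2) for i in(c,c0)])]))
cv2.imwrite("pics/s12.png",c)
E
```

```text
[ 0.50093295 -0.15753385  0.15923603] [-0.85521195 -0.21811848 -1.57497521] [-0.001 -0.026 -0.042  0.    -0.001 -0.001]
```

View pics/s11.png

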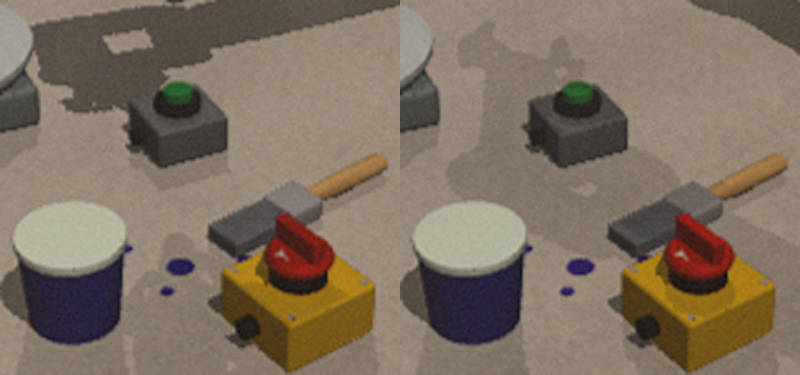

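View pics/s12.png

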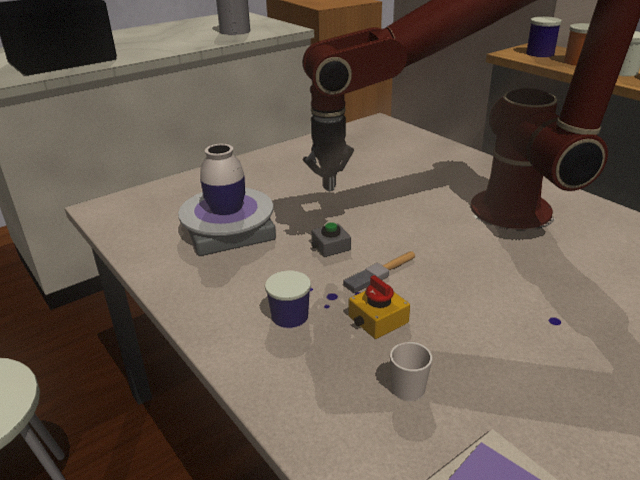

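Both buttons are out, as in the first picture. The pot, brush, vase and cup have not moved, and the arm is clear.

```bash
python3 -c "
from plant import manip
print(manip.job_done())"
```

```text
the job is handed in; nothing more can be done
None
```

The stop-button check is done and handed in, in the order asked, at about 10 s of the 45 s allowed.

- **Press:** With the fingers shut, I pushed the red button to its hard stop (tip at z 0.086 m, about 12 N) and let go. The picture showed it staying in, about 9 mm down.
- **Twist:** I pushed the left end of the wing clockwise with about 6–8 N. Friction on the fingertip held the freed button down at first, so I lifted slightly while keeping the twist, and it came fully out. After I backed off, it looked the same as at the start, out and untwisted.
- **Start button:** I then pressed the green button fully in (tip at z 0.056 m, about 19 N) and released it.

In the last picture, both buttons are out, and the vase, pot, brush and cup are where they were. The arm stands clear, about 0.1 m above the green button. These last checks were made by eye against the first picture, and none failed or disagreed. I did not read the button joints directly.

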